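Start up the saw bench: supply, extractor, saw

ROBOT

A 6-joint arm with a two-finger parallel gripper is mounted at the origin on the work surface. World frame = base frame: x ahead of the robot, y to its left, z up, the work surface at z = 0. Lengths are in m, angles in rad, forces in N, time in s.
With the tool pointing down it reaches from about 0.225 to 0.875 m from the base axis. Payload 3.4 kg.
Tool frame: the origin (TCP) lies on the centre line of the jaws, within the pads' length; the fingertips stand 17 mm ahead of it and the grasp point (between the pads) lies 2 mm behind it (nose_length is the distance from the TCP to the fingertips, in m); z points along the fingers, y is the line along which they close (so a half turn about z gives the same grasp; the last joint's range is limited). The gripper opens to 85 mm and grips with 20 to 120 N. Pads are 22 mm wide; open, the fingers measure 114 mm over their backs; the gripper's body (76 mm by 85 mm) begins 54 mm behind the grasp point. The pads swing forward as they close: fully open they stand 13 mm farther back than shut.
Start: joints at [1.225, 0.276, 1.505, -0, 1.361, -0.121], TCP at [0.128, 0.561, 0.248] pointing down, gripper open.
Joint ranges: [-2.89, 2.89], [-0.75, 2.08], [0.22, 2.7], [-1.18, 4.32], [0.11, 2.71], [-2.7, 2.7]. Speed limits (rad/s): [2.57, 2.57, 3.14, 3.14, 3.14, 3.14].

INTERFACE

Orientations are given as a unit quaternion [w, x, y, z].
In Python, from rig import get_state, get_image, sign_off, find_in, place_of, nose_length gives the robot as it stands.
- The arm moves only by the tool apply_moves, never from a script. Its argument "deltas" is one flat list of numbers, 5 for each row, row after row: the finger opening in mm, from 0 to 85.4, then the shift along the tool's x, y, z in mm, then the turn about the tool's z in degrees. A call has 1 to 12 rows; each row is the pose to reach, as a shift and turn from the pose commanded when the call began, along the tool's axes at that moment; what a row does not reach only later rows make up. A row lasts 1/12 s, in which the tool goes at most 41.7 mm and 7.16 degrees, less where a joint would pass 70% of its speed; a pose out of reach is approached as far as the arm can. A call with a gripper value outside its range is refused whole. The fingers move at their own pace and stop on an object; "squeeze" is the grip in N (left out, the last holds). Time passes only in rows, so rows that repeat a pose let the fingers close. It gives the time, the measured TCP pose, the force, the opening and the grip force at its end, in the units of the state.
- get_state(): the state, without advancing time (a new reading comes with each control period).
- get_image(name): name is "scene" or "top"; returns a dict with "frame" (384x512x3 uint8, red, green, blue), "K" (3x3 intrinsics, pixels), "k1" (the pictures are not rectified: a ray, as slopes to the right and down, at radius r is drawn at 1 + k1 r^2 times it, then the intrinsics apply), "position" and "orientation" of the camera in the world. Camera axes: x right, y down, z forward; pixel columns grow to the right and rows downward; lengths in m; the calibration is good to about 2 mm. A picture is of the moment at which its call begins. There is no depth.
- sign_off(): hands the job in; it is judged then, once.
Trained networks look in a picture, given as the dict that the camera call returned (one of the last four; its "shot" number tells which), for a name from the list of things; names that differ only in an ending like _2 or _b are one class to them, and where a whole thing is asked for, a point or a joint stands for the part that bears it (a point fixed in the world has none). Each returns a list of dicts, best first, with "score" (0 to 1); they miss things now and then, are a little off and sometimes report something else, mostly with a low value. They report only what shows in the picture. A call takes as long as a camera call.
- find_in(query, picture): "point" ([column, row] in pixels, amid what is visible of it).
- place_of(query, picture): "point" ([column, row] in pixels: a listed point, or the origin of a listed thing).
The state is a dict: "clock": time; "qpos": joint angles; "qd": joint speeds; "effort": joint torques, N m; "position": TCP position; "ee_rot": TCP orientation; "contact_force": force on the tool from outside, world axes, zero at the start; "moment": the same for the moment, N m; "width": finger opening in m; "gripper_force": force on a finger pad.
Only numpy, scipy, OpenCV 4.12 (cv2) and the standard library are available. Lean on these libraries where they do the work, as an engineer would, in place of code of your own. Each camera call takes 0.05 s, during which the arm holds its last target. There are 200 camera calls.

TASK

Start up the saw bench by pressing with the fingertips: first push the raised end of the rocker on the square isolator box right over to on, then press the round start button on the dust extractor's remote all the way down, and last press the round start button on the saw's switch box right in so that it stays in. The remote lies loose: press it where it lies, do not lift it or push it away. Leave both stop controls and the other things on the bench alone, and do not press a start button before the supply is on or the saw before the extractor.

Things in the scene. Friction and masses are not known exactly. Their poses are not given: they have to be found in the camera images.
- isolator: Bench supply switch: square grey metal-clad box, 88 x 88 mm, 44 mm high, screwed to the bench, with one white rocker in the middle of its top and a short conduit elbow 94 mm out from its centre along +x. Origin at the centre of the underside; x points away from the robot (within about 20 degrees), z up.
- rocker (a joint): Tilt of the isolator's rocker (rad): 0 = off (starts at 0 to 0.03), the half towards the box's +x stands up (tip 57 mm above the bench); 0.30 = on, that half pushed down level at 51 mm, 4 mm proud of its frame. Counts as on above 0.25. 26 mm wide (y), 40 mm long (x), pivot line across the middle of its face at 51 mm. Needs about 2.5 N at 12 mm from the pivot; stays where left.
- rocker_on_end (a point): Point to press on the rocker: middle of the face of its raised (on) half, 11.5 mm from the pivot towards the box's +x, 54.5 mm above the bench when off. It moves with the rocker.
- remote: The dust extractor's cordless remote: black plastic handset, 118 mm long (x) x 62 mm wide (y), top face 30 mm above the bench, LOOSE on four rubber feet, about 0.22 kg; a wire loop sticks out 12 mm at its -x end. Origin at the centre of the underside. Round start button 30 mm from the centre towards +x (the end away from the robot, within 30 degrees), oblong stop key 30 mm towards -x.
- remote_start (a joint): Travel of the remote's start button (m): 0 = out, 0.0045 = fully down. Spring-loaded: starts to move at about 0.7 N, fully down at about 3.5 N, comes up again when released. Counts as pressed beyond 0.0035.
- remote_start_top (a point): Centre of the top of the remote's round grey start button, 28 mm across, 37 mm above the bench when out; z points up out of the button. Moves with the button.
- remote_stop (a joint): Travel of the remote's stop key (m): 0 = out, 0.003 = fully down (about 4 N). Not to be pressed.
- remote_stop_top (a point): Centre of the top of the remote's oblong grey stop key, 14 mm (x) by 30 mm (y), 34.5 mm above the bench.
- saw_switch: The saw's safety switch: grey plastic box 134 mm (x) by 100 mm (y), 50 mm high, on a steel plate screwed to the bench (124 mm wide), a conduit elbow reaching 102 mm out from its centre along +x. Origin at the centre of the underside; x points away from the robot (within 20 degrees). Round start button 40 mm from the centre towards +x; the stop paddle covers the rest of the top.
- saw_start (a joint): Travel of the saw's start button (m): 0 = out, 0.006 = fully in. Takes about 3 N all the way and stays in when released. Linked inside to the stop paddle: as it goes in, the paddle's free end lifts. Counts as started beyond 0.0048.
- saw_start_top (a point): Centre of the top of the saw's round black start button, 26 mm across, 62 mm above the bench when out, 56 mm when in; z points up out of the button. A flat 37 mm collar round it is 52 mm high. Moves with the button.
- saw_paddle: The saw's stop: black hinged plate 70 x 70 mm with a raised 50 mm round pad, about 59 mm high; its free end, towards the box's -x, lifts 11 mm when the saw is started, and pushing it down would stop the saw. Origin on its hinge, 30 mm from the start button's centre; its nearest edge is 31 mm from there, 55 mm high. Not to be touched.
- board: Bystander: striped hardwood board, 160 x 300 x 38 mm, loose, origin under its centre.
- pencil: Bystander: flat red carpenter's pencil, 160 mm long, lying loose on the striped board.
- glue: Bystander: yellow glue bottle, 60 mm across, 190 mm high, standing loose. Origin at the centre of its underside.
- tape: Bystander: yellow and black tape measure, 72 x 40 x 66 mm high, standing loose. Origin at the centre of its underside.

How it is judged:
By the outcome, as a careful person would: the job done as asked, in the order asked, and still so for the second after the job is handed in, with the robot touching nothing.
It also fails if it takes over 51 s, if anything falls off the work surface, if the arm or the gripper's body presses on something with over 40 N, if the wrist force passes 120 N, or if a joint passes its speed limit or range.

## Working session

There is one attempt and no reset: what is moved stays moved. The work goes in short steps, Python scripts to look and compute and a tool call to move; the robot and the scene stay as the last step left them, time stands still between calls to the robot, and variables do not carry over. Pictures are saved under pics/ and viewed, at most 10 in all, crops included, and the job is handed in when it is done.

Besides the shell and the picture viewer there is one more tool, called as name(argument=value, ...) on one line, values as JSON. apply_moves: Moves the arm, as the interface text tells. Its arguments: {"type":"object","properties":{"deltas":{"type":"array"},"squeeze":{"type":"number"}},"required":["deltas"]}

```bash
mkdir -p pics; cat > h.py <<'E'
import numpy as np, cv2
from scipy.spatial.transform import Rotation as R
from rig import *
def rot(q): return R.from_quat([q[1],q[2],q[3],q[0]]).as_matrix()
def w2p(im,p):
    c=rot(im["orientation"]).T@(np.array(p,float)-im["position"]); s=c[:2]/c[2]
    s=s*(1+im["k1"]*(s@s)); K=np.array(im["K"]); return K[:2,:2]@s+K[:2,2]
def p2w(im,px,z):
    K=np.array(im["K"]); d=np.linalg.solve(K[:2,:2],np.array(px,float)-K[:2,2]); s=d.copy()
    for _ in range(30): s=d/(1+im["k1"]*(s@s))
    r=rot(im["orientation"])@np.array([s[0],s[1],1]); o=np.array(im["position"])
    return o+r*(z-o[2])/r[2]
def save(im,n): cv2.imwrite(f"pics/{n}.png",cv2.cvtColor(im["frame"],cv2.COLOR_RGB2BGR))
E
python3 - <<'E'
from h import *
s=get_state(); print(s["clock"],s["position"],s["ee_rot"],s["width"],nose_length)
H=dict(isolator=0,rocker_on_end=.0545,remote=0,remote_start_top=.037,remote_stop_top=.0345,saw_switch=0,saw_start_top=.062,saw_paddle=.05,board=0,pencil=.04,glue=0,tape=0)
for n in("scene","top"):
    im=get_image(n); save(im,n); print(n,im["position"],im["k1"])
    for k,z in H.items():
        for r in place_of(k,im)[:2]: print(k,round(r["score"],2),np.round(r["point"],1),np.round(p2w(im,r["point"],z),4))
E
```

```text
0.0 [0.12799307 0.56003562 0.24743311] [-2.22074640e-04  1.12152994e-01  9.93690521e-01 -8.97106113e-04] 0.08533085402851494 0.017
scene [ 1.32889094 -0.40482384  0.64900808] 0.01884751922833813
remote 0.69 [125.8 266.1] [ 0.5322 -0.265   0.    ]
remote_start_top 0.61 [122.7 259. ] [ 0.5516 -0.2713  0.037 ]
remote_stop_top 0.4 [124.8 246. ] [ 0.5074 -0.253   0.0345]
saw_switch 0.65 [307.2 195.6] [0.5251 0.2428 0.    ]
saw_paddle 0.89 [308.7 177.8] [0.5178 0.2513 0.05  ]
board 0.79 [271.1 299.3] [ 0.7928 -0.0537  0.    ]
pencil 0.6 [279.3 278.2] [ 0.7874 -0.0302  0.04  ]
glue 0.96 [339.5 157.6] [0.4036 0.4643 0.    ]
tape 0.69 [250.  182.9] [0.3783 0.1488 0.    ]
top [0.47789026 0.0959655  1.23095988] -0.011785366360969607
isolator 0.81 [267.3 213.1] [0.4962 0.0204 0.    ]
rocker_on_end 0.58 [267.9 209.6] [0.5056 0.0221 0.0545]
rocker_on_end 0.3 [286.3 120.4] [ 0.7704 -0.0308  0.0545]
remote 0.88 [360.1 202.8] [ 0.5305 -0.2652  0.    ]
remote_start_top 0.45 [367.  193.2] [ 0.5579 -0.2754  0.037 ]
remote_stop_top 0.37 [359.1 214.6] [ 0.4938 -0.2517  0.0345]
saw_switch 0.78 [193.5 206.4] [0.5144 0.245  0.    ]
saw_start_top 0.47 [196.4 192.3] [0.5534 0.2299 0.062 ]
saw_paddle 0.85 [191.9 201.5] [0.5271 0.2439 0.05  ]
board 0.75 [292.9 118.7] [ 0.7897 -0.0572  0.    ]
pencil 0.51 [288.7 119. ] [ 0.7784 -0.0396  0.04  ]
glue 0.76 [120.  238.7] [0.4149 0.4637 0.    ]
```

View pics/scene.png

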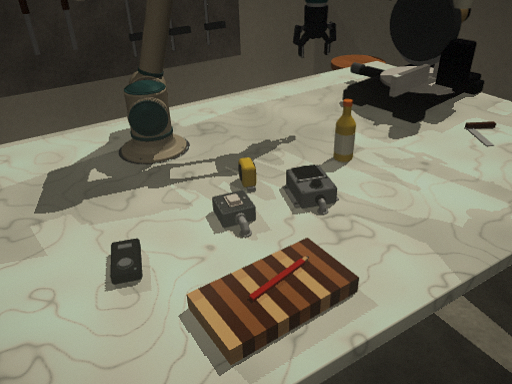

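View pics/top.png

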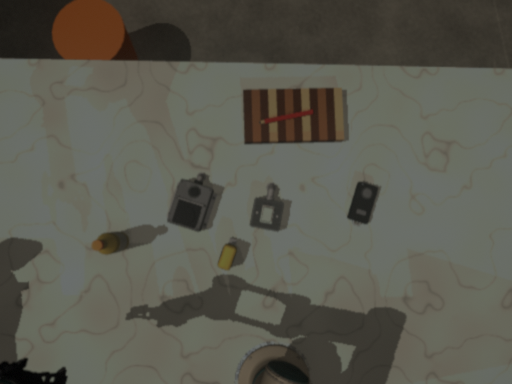

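The scene view shows the rocker near (233,200), remote button near (125,263) and saw button near (316,183). The top view has the isolator at (267,212), remote at (363,202) and saw box at (193,205). Next I'll overlay models on enlarged crops.

```bash
cat > ov.py <<'E'
from h import *
def rect(x0,x1,y0,y1,z): return [(x0,y0,z),(x1,y0,z),(x1,y1,z),(x0,y1,z),(x0,y0,z)]
def circ(x,r,z): return [(x+r*np.cos(t),r*np.sin(t),z) for t in np.linspace(0,6.283,25)]
M=dict(iso=[rect(-44,44,-44,44,44),rect(-20,20,-13,13,51),[(0,0,44),(94,0,20)]],
 rem=[rect(-59,59,-31,31,30),circ(30,14,37),rect(-37,-23,-15,15,34.5)],
 saw=[rect(-67,67,-50,50,50),circ(40,13,62),circ(40,18.5,52),rect(-60,10,-35,35,55)])
def draw(P,name,S=6):
    rows=[]
    for n in("scene","top"):
        im=get_image(n); row=[]
        for k,(x,y,a) in P.items():
            c=w2p(im,(x,y,.04)); o=np.round(c-[22,24]).astype(int)
            f=cv2.resize(im["frame"][o[1]:o[1]+48,o[0]:o[0]+44],None,fx=S,fy=S,interpolation=cv2.INTER_CUBIC)
            f=np.clip(f.astype(float)*(1.2 if n=="scene" else 2),0,255).astype(np.uint8)
            for l in M[k]:
                q=[]
                for p in l:
                    p=np.array(p)/1000; w=(x+p[0]*np.cos(a)-p[1]*np.sin(a),y+p[0]*np.sin(a)+p[1]*np.cos(a),p[2])
                    q.append((w2p(im,w)-o+.5)*S-.5)
                cv2.polylines(f,[np.round(q).astype(int)],False,(0,255,0),1)
            row.append(f)
        rows.append(np.hstack(row))
    cv2.imwrite(f"pics/{name}.png",cv2.cvtColor(np.vstack(rows),cv2.COLOR_RGB2BGR))
E
python3 -c "
from ov import *
draw(dict(iso=(.496,.0204,-.1),rem=(.531,-.265,-.36),saw=(.517,.2445,-.3)),'ov1')"
```

```text
(no output)
```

View pics/ov1.png

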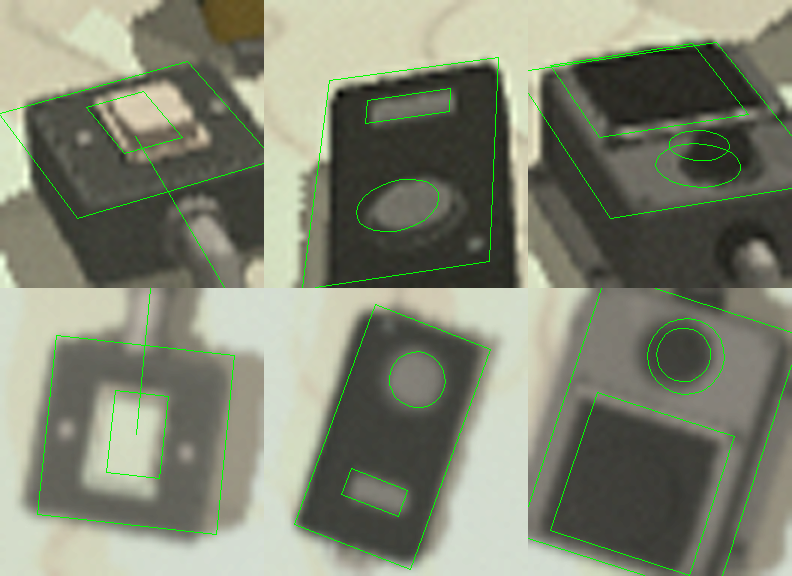

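Models fit nearly; isolator needs about +6 mm y, saw and remote small shifts. Refine once.

```bash
python3 -c "
from ov import *
draw(dict(iso=(.494,.0265,-.13),rem=(.530,-.2635,-.34),saw=(.514,.2475,-.3)),'ov2')"
```

```text
(no output)
```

View pics/ov2.png

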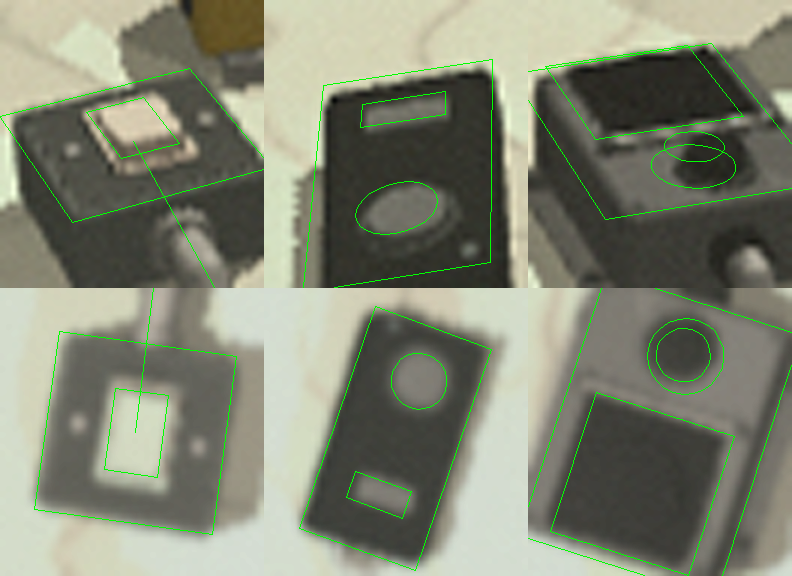

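```bash
cat >> h.py <<'E'
T=dict(rock=(.5079,.0255),rem=(.5588,-.2727),saw=(.5542,.2374))
def delta(p):
    s=get_state(); return np.round(rot(s["ee_rot"]).T@(np.array(p)-s["position"])*1000,1)
E
python3 -c "
from h import *
print(delta((*T['rock'],.247)),delta((*T['rock'],.092)))"
```

```text
[-489.4 -437.     1.3] [-489.4 -437.   156.3]
```

apply_moves(deltas=[0,-8,-7,0,0,0,-28,-25,0,0,0,-56,-50,0,0,0,-84,-75,0,0,0,-112,-100,0,0,0,-140,-125,0,0,0,-168,-150,0,0,0,-196,-175,0,0,0,-224,-200,0,0,0,-252,-225,0,0,0,-280,-250,0,0,0,-308,-275,0,0], squeeze=40)

```text
clock: 2.5
position: [0.3675, 0.2215, 0.2486]
ee_rot: [0.0, 0.112, 0.994, 0.0]
contact_force: [0.3, 0.3, 0.1]
width: -0.0001
gripper_force: 0.0
```

apply_moves(deltas=[0,-28,-25,0,0,0,-56,-50,10,0,0,-84,-75,25,0,0,-112,-100,50,0,0,-140,-125,80,0,0,-165,-147,110,0,0,-178,-159,135,0,0,-181,-162,150,0,0,-181,-162,155,0,0,-181,-162,155,0,0,-181,-162,155,0,0,-181,-162,155,0])

```text
clock: 3.5
position: [0.5078, 0.0262, 0.0948]
ee_rot: [0.001, 0.112, 0.994, 0.0]
contact_force: [-0.4, 0.3, 0.1]
width: 0.0001
gripper_force: 0.0
```

```bash
cat > look.py <<'E'
from h import *
import sys
k,z,name=sys.argv[1],float(sys.argv[2]),sys.argv[3]
s=get_state(); print(s["clock"],s["position"],s["width"],s["contact_force"],delta((*T[k],z+.017)))
tip=np.array(s["position"])+rot(s["ee_rot"])@[0,0,.017]; row=[]
for n in("scene","top"):
    im=get_image(n); o=np.round(w2p(im,(*T[k],z))-[30,36]).astype(int)
    f=cv2.resize(im["frame"][o[1]:o[1]+66,o[0]:o[0]+60],None,fx=6,fy=6,interpolation=cv2.INTER_CUBIC)
    f=np.clip(f.astype(float)*(1.3 if n=="scene" else 2),0,255).astype(np.uint8)
    for p,c in((tip,(255,0,0)),((*T[k],z),(0,255,0)),((tip[0],tip[1],z),(255,0,255))):
        cv2.drawMarker(f,tuple(int(v) for v in (w2p(im,p)-o+.5)*6),c,cv2.MARKER_CROSS,14,1)
    row.append(f)
cv2.imwrite(f"pics/{name}.png",cv2.cvtColor(np.hstack(row),cv2.COLOR_RGB2BGR))
E
python3 look.py rock .0545 l1
```

```text
3.5 [0.50783447 0.02615989 0.09478506] 0.00010018237054757914 [-0.44598353  0.28847103  0.10080451] [-0.2 -0.6 23.3]
```

View pics/l1.png

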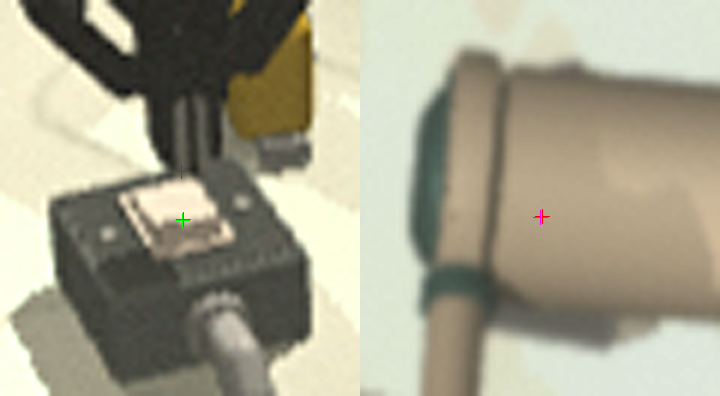

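Red tip marker at (181,172) while the real fingertip is around (193,172): the scene camera is offset ~2 px to the right, so the top-camera estimates stand. Rocker lies below the finger.

apply_moves(deltas=[0,0,-2,8,0,0,0,-2,16,0,0,0,-2,20,0,0,0,-2,22,0,0,0,-2,24,0,0,0,-2,25,0,0,0,-2,26,0,0,0,-2,26,0])

```text
clock: 4.27
position: [0.5071, 0.0238, 0.068]
ee_rot: [0.0, 0.112, 0.994, 0.0]
contact_force: [-2.8, 1.1, 7.1]
width: 0.0002
gripper_force: 3.4
```

apply_moves(deltas=[0,0,0,1,0,0,0,0,1.5,0,0,0,0,1.5,0])

```text
clock: 4.52
position: [0.5071, 0.0237, 0.0678]
ee_rot: [0.0, 0.112, 0.994, 0.0]
contact_force: [-3.2, 0.5, 17.1]
width: -0.0001
gripper_force: 8.5
```

Hard stop at 51 mm: on. Lift and go over to the remote.

apply_moves(deltas=[0,0,0,-10,0,0,0,0,-35,0,0,0,0,-60,0,0,0,0,-60,0])

```text
clock: 4.85
position: [0.5101, 0.0233, 0.13]
ee_rot: [0.004, 0.112, 0.994, 0.0]
contact_force: [1.2, 0.1, -0.6]
width: 0.0001
gripper_force: 0.0
```

```bash
sed -i "s/^T=.*/T=dict(rock=(.5079,.0255),rem=(.5583,-.274),saw=(.5532,.2354))/" h.py; python3 -c "
from h import *
print(delta((*T['rem'],.087)))"
```

```text
[-112.9 -279.2   43.7]
```

apply_moves(deltas=[0,-6,-15,0,0,0,-20,-49,0,0,0,-34,-84,0,0,0,-48,-119,0,0,0,-62,-154,0,0,0,-76,-189,0,0,0,-90,-224,10,0,0,-104,-259,25,0,0,-111,-275,37,0,0,-113,-279,42,0,0,-113,-279,42,0,0,-113,-279,42,0])

```text
clock: 5.85
position: [0.5543, -0.2725, 0.0831]
ee_rot: [-0.001, 0.112, 0.994, 0.001]
contact_force: [0.9, -0.4, 0.5]
width: 0.0
gripper_force: 0.0
```

```bash
python3 look.py rem .037 l2; python3 - <<'E'
from h import *
a=cv2.imread("pics/l2.png"); im=get_image("scene"); o=np.round(w2p(im,(*T["rock"],.0545))-[30,33]).astype(int)
b=cv2.resize(im["frame"][o[1]:o[1]+66,o[0]:o[0]+60][...,::-1],None,fx=6,fy=6,interpolation=cv2.INTER_CUBIC)
cv2.imwrite("pics/l2b.png",np.hstack([a[:,:360],b]))
E
```

```text
5.85 [ 0.55425752 -0.27248666  0.08305519] 4.873863330995893e-05 [ 0.94424879 -0.41815803  0.50009722] [-4.3 -0.6 29. ]
```

View pics/l2b.png

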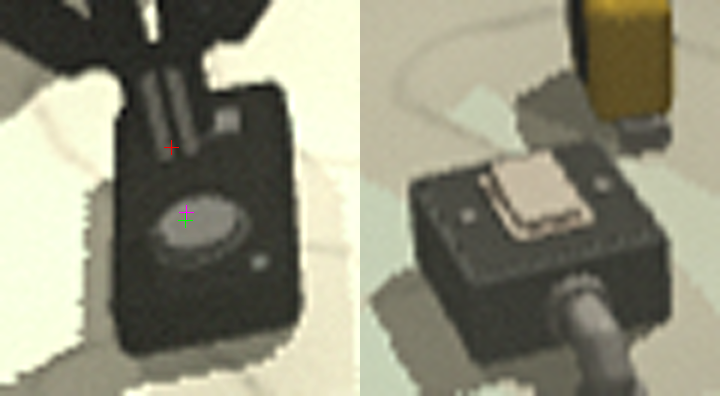

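Rocker now lies level (on). The button centre at (203,222) is a little right of the target cross (186,221), so I shift y a few mm.

apply_moves(deltas=[0,-4,2,6,0,0,-4,2,14,0,0,-4,2,20,0,0,-4,2,24,0,0,-4,2,26,0,0,-4,2,28,0,0,-4,2,30,0,0,-4,2,31,0,0,-4,2,32,0,0,-4,2,32,0])

```text
clock: 6.83
position: [0.5593, -0.2725, 0.0519]
ee_rot: [-0.0, 0.112, 0.994, 0.0]
contact_force: [-0.7, 1.1, 1.5]
width: 0.0002
gripper_force: 1.0
```

apply_moves(deltas=[0,0,0,1,0,0,0,0,2,0,0,0,0,2.5,0,0,0,0,3,0,0,0,0,3,0])

```text
clock: 7.25
position: [0.5593, -0.2725, 0.0495]
ee_rot: [0.0, 0.112, 0.994, -0.0]
contact_force: [-2.3, 1.8, 5.7]
width: -0.0001
gripper_force: 2.9
```

apply_moves(deltas=[0,0,0,0.7,0,0,0,0,0.7,0,0,0,0,0.7,0])

```text
clock: 7.5
position: [0.5594, -0.2725, 0.0494]
ee_rot: [0.0, 0.112, 0.994, -0.0]
contact_force: [-1.6, 1.4, 9.7]
width: -0.0002
gripper_force: 4.6
```

apply_moves(deltas=[0,0,0,-3,0,0,0,0,-10,0,0,0,0,-35,0,0,0,0,-65,0,0,0,0,-75,0,0,0,0,-75,0])

```text
clock: 8.0
position: [0.5614, -0.2738, 0.1263]
ee_rot: [0.003, 0.112, 0.994, -0.002]
contact_force: [-0.4, -1.5, 1.0]
width: -0.0
gripper_force: 0.0
```

```bash
python3 -c "
from h import *
print(delta((*T['saw'],.112)))
for n,i in(('top',0),('scene',0)):
  im=get_image(n)
  for k,z in(('remote',0),('remote_start_top',.037),('saw_start_top',.062)):
    for r in place_of(k,im)[:1]: print(n,k,r['score'],p2w(im,r['point'],z))"
```

```text
[121.6 494.6  12.3]
top remote 0.65 [ 0.52283736 -0.26447988  0.        ]
top remote_start_top 0.36 [ 0.55537682 -0.26571136  0.037     ]
scene remote 0.67 [ 0.5324962 -0.2697964  0.       ]
scene remote_start_top 0.4 [ 0.56921595 -0.27197445  0.037     ]
```

Remote bottomed out (5.7→9.7 N with no further travel). On to the saw.

apply_moves(deltas=[0,4,15,0,0,0,12,50,0,0,0,21,86,0,0,0,30,122,0,0,0,39,158,0,0,0,48,194,0,0,0,57,230,0,0,0,65,266,0,0,0,74,302,0,0,0,83,338,0,0,0,92,374,0,0,0,101,410,0,0])

```text
clock: 9.4
position: [0.551, 0.1523, 0.123]
ee_rot: [-0.0, 0.112, 0.994, 0.0]
contact_force: [1.2, -0.2, 0.1]
width: 0.0002
gripper_force: 0.0
```

apply_moves(deltas=[0,8,34,0,0,0,15,63,5,0,0,19,78,9,0,0,21,84,12,0,0,21,84,12,0,0,21,84,12,0])

```text
clock: 9.9
position: [0.5497, 0.236, 0.1107]
ee_rot: [-0.001, 0.112, 0.994, -0.001]
contact_force: [0.2, -0.1, 0.6]
width: -0.0001
gripper_force: 0.0
```

```bash
python3 look.py saw .062 l3
```

```text
9.9 [0.54973359 0.23595977 0.11067992] -6.146324189124619e-05 [ 0.24572975 -0.0781657   0.60454732] [-3.5  0.3 31.7]
```

View pics/l3.png

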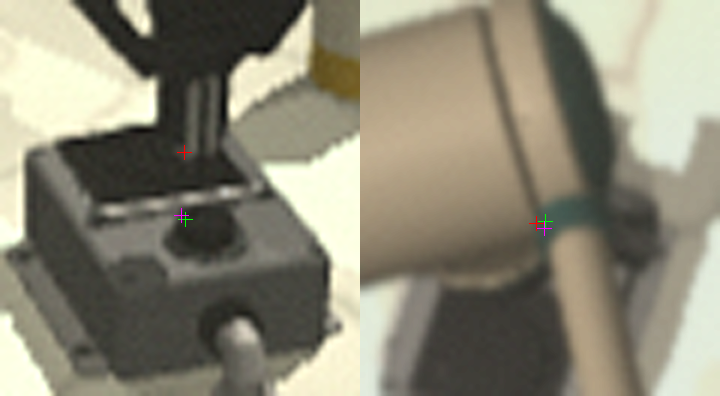

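The real fingertip at about (201,155), shifted 17 px from its marker; the button top (~(207,221)) matches the target with that same shift. Press.

apply_moves(deltas=[0,-4,0,8,0,0,-4,0,18,0,0,-4,0,25,0,0,-4,0,29,0,0,-4,0,31,0,0,-4,0,32,0,0,-4,0,33,0,0,-4,0,34,0,0,-4,0,35,0,0,-4,0,36,0,0,-4,0,37,0,0,-4,0,37,0])

```text
clock: 11.0
position: [0.5545, 0.2354, 0.0741]
ee_rot: [0.0, 0.112, 0.994, 0.0]
contact_force: [-1.3, -1.0, 1.2]
width: 0.0002
gripper_force: 0.7
```

apply_moves(deltas=[0,0,0,0.5,0,0,0,0,1,0,0,0,0,1,0])

```text
clock: 11.25
position: [0.5545, 0.2355, 0.0731]
ee_rot: [0.0, 0.112, 0.994, 0.0]
contact_force: [-1.0, -1.2, 1.8]
width: 0.0002
gripper_force: 1.0
```

apply_moves(deltas=[0,0,0,0.5,0,0,0,0,1,0,0,0,0,1,0])

```text
clock: 11.5
position: [0.5546, 0.2355, 0.073]
ee_rot: [0.0, 0.112, 0.994, 0.0]
contact_force: [-4.0, -1.5, 8.6]
width: 0.0
gripper_force: 3.7
```

Hard stop at 56 mm: fully in. Lift straight up and check.

apply_moves(deltas=[0,0,0,-4,0,0,0,0,-15,0,0,0,0,-40,0,0,0,0,-75,0,0,0,0,-110,0,0,0,0,-140,0,0,0,0,-150,0,0,0,0,-150,0,0,0,0,-150,0])

```text
clock: 12.25
position: [0.5543, 0.2354, 0.222]
ee_rot: [0.0, 0.112, 0.994, 0.0]
contact_force: [-0.4, -1.0, -0.4]
width: 0.0003
gripper_force: 0.0
```

```bash
python3 - <<'E'
from h import *
im=get_image("scene")
f=cv2.resize(im["frame"][140:300,90:370][...,::-1],None,fx=2.8,fy=2.8,interpolation=cv2.INTER_CUBIC); cv2.imwrite("pics/fin.png",f)
E
```

```text
(no output)
```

View pics/fin.png

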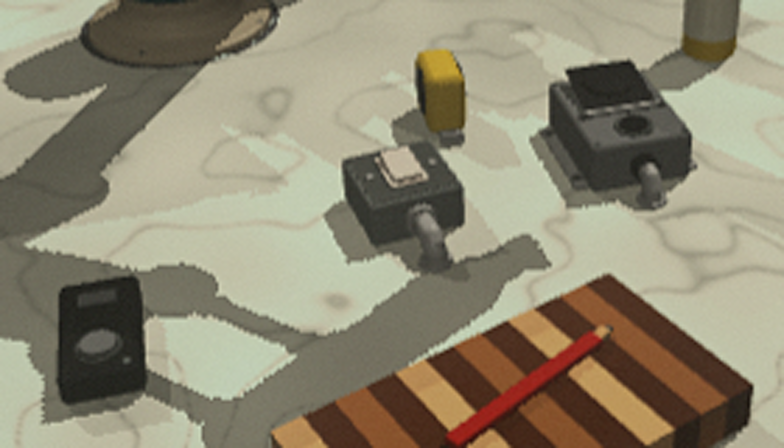

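The rocker at (402,167) is level. The remote at (100,340) lies where it was. The saw paddle at (612,85) is lifted, and the start button at (633,125) is in.

```bash
python3 -c "from rig import sign_off; print(sign_off())"
```

```text
the job is handed in; nothing more can be done
None
```

I switched the isolator on, pressed the extractor's start button fully down where the remote lay, and pressed the saw's start button in so that it stays; I handed the job in at about 12 s, and the result was not reported back.

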